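# Clear and snap open the sheet stand

## Robot

A 6-joint arm with a two-finger parallel gripper is mounted at the origin on a cart in front of the work surface, level with it; the furniture and walls round the work are solid. World frame = base frame: x ahead of the robot, y to its left, z up, the work surface at z = 0. Lengths are in mm, angles in rad, forces in N, time in s.
With the tool pointing down it reaches from about 350 to 875 mm from the base axis. Payload 15.5 kg.
Tool frame: the origin (TCP) lies midway between the tips of the shut fingers; the grasp point (between the pads) lies grip_point_offset behind it (grip_point_offset is the distance from the TCP to the grasp point, in mm); z points along the fingers, y is the line along which they close (so a half turn about z gives the same grasp; the last joint's range is limited). The gripper opens to 85 mm and grips with 20 to 120 N. Pads are 22 mm wide; open, the fingers measure 114 mm over their backs; the gripper's body (76 mm by 85 mm) begins 54 mm behind the grasp point. The pads swing forward as they close: fully open they stand 13 mm farther back than shut.
Start: joints at [1.236, 0.494, 1.345, -0, 1.302, -0.096], TCP at [147.831, 607.267, 231.277] pointing down, gripper open.
Joint ranges: [-2.91, 2.91], [-0.82, 2.16], [0.22, 2.67], [-1.22, 4.37], [0.12, 2.79], [-3.08, 3.08]. Speed limits (rad/s): [1.89, 1.89, 2.57, 3.01, 3.01, 3.01].

## Interface

Orientations are given as a unit quaternion [w, x, y, z].
In Python, from rig import * gives the robot as it stands.
- The arm moves only by the tool servo_tool, never from a script. Its argument "commands" is a list of rows, each an object of numbers: "grip": the closure, from 0 (fully open) to 1 (shut); "dx", "dy", "dz": the shift along the tool's x, y, z in mm; "rx", "ry", "rz": the turn, a rotation vector about the tool's x, y, z in degrees. A call has 1 to 20 rows; each row is the pose to reach, as a shift and turn from the pose commanded when the call began, along the tool's axes at that moment; what a row does not reach only later rows make up. A row lasts 1/8 s, in which the tool goes at most 62.5 mm and 10.7 degrees, less where a joint would pass 70% of its speed; a pose out of reach is approached as far as the arm can. A call with a gripper value outside its range is refused whole. The fingers move at their own pace and stop on an object; the grip force is fixed at half the most. Time passes only in rows, so rows that repeat a pose let the fingers close. It gives the time, the measured TCP pose, the force, the opening and the grip force at its end, in the units of the state.
- get_obs(): the state, without advancing time (a new reading comes with each control period).
- capture(name): name is "scene" or "top" or "wrist"; returns the picture (480x640x3 uint8, blue, green, red); there is no depth.
- camera_model(name): a dict with "fx", "fy", "cx", "cy" (pixels), "camera_from_world" (4x4, takes a point from world to camera coordinates). Camera axes: x right, y up, looking along -z (the intrinsics and any distortion apply to the point x, -y, -z); pixel columns grow to the right and rows downward; lengths in mm; the calibration is good to about 2 mm. The wrist camera is an equidistant fisheye: a pixel r from the principal point sees the ray r / f radians off the axis. A picture is of the moment at which its call begins: read the wrist's pose just before it. camera_model takes no time and is no camera call; for the wrist camera it gives the pose at the moment of the call.
- hand_in(): hands the job in; it is judged then, once.
The state is a dict: "time": time; "joints": joint angles; "joint_vel": joint speeds; "effort": joint torques, N m; "eef_pos": TCP position; "eef_rot": TCP orientation; "force": force on the tool from outside, world axes, zero at the start; "torque": the same for the moment, N m; "opening": opening from 0.0 (shut) to 1.0 (fully open); "grip_force": force on a finger pad.
Only numpy, scipy, OpenCV 4.12 (cv2) and the standard library are available. Lean on these libraries where they do the work, as an engineer would, in place of code of your own. Each camera call takes 0.05 s, during which the arm holds its last target. There are 200 camera calls.

## Task

Take the small flat box of pins off the folded sheet stand and set it down gently, lid up, on bare tabletop by the stand. Then lift the stand's flap by its upturned lip until it goes over centre and snaps fully open, and let go of it. Leave the tape measure, the black wheel and the crayon where they are.

Things in the scene. Friction and masses are not known exactly. Their poses are not given: they have to be found in the camera images.
- stand: Folding sheet stand: shallow aluminium case 128 (x) x 170 (y) x 43 mm high, screwed to the table, covered by a plywood flap. Origin: centre of its underside, on the tabletop; z up, -x the front with the lip, +x the hinge side. Folded, the flap's upper face is level, 50 mm above the table, x -65 to +63 mm, y -84 to +84 mm. Side flanges and the spring struts at the hinge reach y = +-106 mm.
- flap (a joint): Flap hinge, rad: 0 folded flat, 1.60 fully open at its stop, upright. Opens by its front edge rising and swinging back (+ about the stand's y). A spring holds it folded: about 3.5 N up at the lip, and 5 N more per rad/s (damped). Dead point about 0.53: let go below, it falls shut; above 0.65 it goes to 1.60 by itself in 1 to 2 s and stays, pressing on what is in its way.
- flap_hinge (a point): Point on the hinge axis (parallel to the stand's y), fixed to the stand at (60, 0, 40) mm in its frame; axes as the stand's.
- flap_grip (a point): In the smooth black lip at the middle of the flap's front edge; moves with the flap. Folded: at (-66, 0, 67) mm in the stand's frame. The lip is 10 mm thick, 46 wide, 30 long, and then stands up, leaning 12 deg from vertical to the front (-x); its free end is 10 mm beyond this point, the flap's edge 20 mm before. Pinch it across its thickness, the tool in line with it, and turn with it.
- bare_spot (a point): Middle of a patch of tabletop that is always bare, at (-138, 0, 0) mm in the stand's frame, in front of the stand: a place for the box with its length along the stand's x; there it is not in the way of the flap. Any other bare piece of tabletop will do as well.
- nail_box: Small flat box of pins, black bottom and clear lid, 30 (x) x 64 (y) x 18 mm, 0.06 kg; origin at the centre of its underside, z up. It starts lying on the folded flap, its length roughly front to back; gripped across its 30 mm.
- tape_measure: Yellow tape measure standing on the table, 36 x 75 x 60 mm high, origin at the centre of its underside. Bystander.
- feed_wheel: Black wheel lying flat on the table, 45 mm across, 24 mm high, origin at the centre of its underside. Bystander.
- crayon: Blue crayon lying on the table to the right of the stand, 10 x 82 (y) x 11 mm, origin at the centre of its underside. Bystander.
Not all that is in view belongs to the job. What is meant by the nail_box is not blue, and is the larger of those in its own colour.

How it is judged:
By the outcome, as a careful person would: the job done as asked, in the order asked, and still so for the second after the job is handed in, with the robot touching nothing.
It also fails if it takes over 54 s, if anything falls off the work surface, if the arm or the gripper's body presses on something with over 40 N, if the wrist force passes 120 N, or if a joint passes its speed limit or range.

## Working session

There is one attempt and no reset: what is moved stays moved. The work goes in short steps, Python scripts to look and compute and a tool call to move; the robot and the scene stay as the last step left them, time stands still between calls to the robot, and variables do not carry over. Pictures are saved under pics/ and viewed, at most 10 in all, crops included, and the job is handed in when it is done.

Besides the shell and the picture viewer there is one more tool, called after "Call:" by a JSON object that holds its "op" and its "data". servo_tool: Moves the arm, as the interface text tells. Its arguments: {"type":"object","properties":{"commands":{"type":"array"}},"required":["commands"]}

```bash
ls; mkdir -p pics
python3 - <<'E'
from rig import *
import cv2
o=get_obs();print({k:o[k] for k in("time","eef_pos","eef_rot","opening")})
for n in("scene","top"):
    cv2.imwrite(f"pics/{n}1.png",capture(n)); m=camera_model(n); print(n,m)
print([k for k in globals() if 'grip' in k])
E
```

```text
pics
{'time': 0.0, 'eef_pos': array([147.73001738, 606.92527807, 230.69669651]), 'eef_rot': array([-1.33338797e-04,  1.19112344e-01,  9.92880594e-01, -5.98342333e-04]), 'opening': 1.0027843095489344}
scene {'fx': 528.1230063470811, 'fy': 528.1230063470811, 'cx': 318.72220079110537, 'cy': 232.9475163997717, 'camera_from_world': array([[ 8.84353841e-01, -4.66726783e-01, -9.18665304e-03,
        -5.71361636e+02],
       [ 2.07433065e-01,  3.75262185e-01,  9.03410104e-01,
        -5.64644822e+01],
       [-4.18198288e-01, -8.00839811e-01,  4.28679122e-01,
        -9.25310692e+02],
       [ 0.00000000e+00,  0.00000000e+00,  0.00000000e+00,
         1.00000000e+00]])}
top {'fx': 483.870886783655, 'fy': 483.870886783655, 'cx': 310.1193131717447, 'cy': 246.69588999044296, 'camera_from_world': array([[-1.35564689e-02, -9.99491417e-01, -2.88639789e-02,
        -2.36379199e+02],
       [ 9.97600996e-01, -1.54793665e-02,  6.74732712e-02,
        -5.10253728e+02],
       [-6.78857515e-02, -2.78800348e-02,  9.97303479e-01,
        -9.16071743e+02],
       [ 0.00000000e+00,  0.00000000e+00,  0.00000000e+00,
         1.00000000e+00]])}
['grip_point_offset']
```

View pics/top1.png

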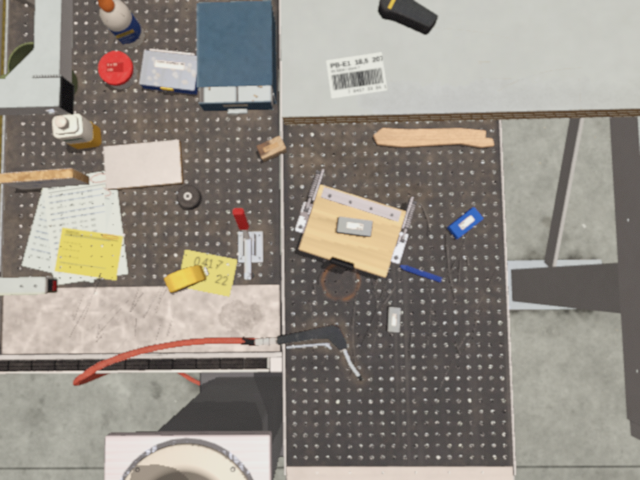

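View pics/scene1.png

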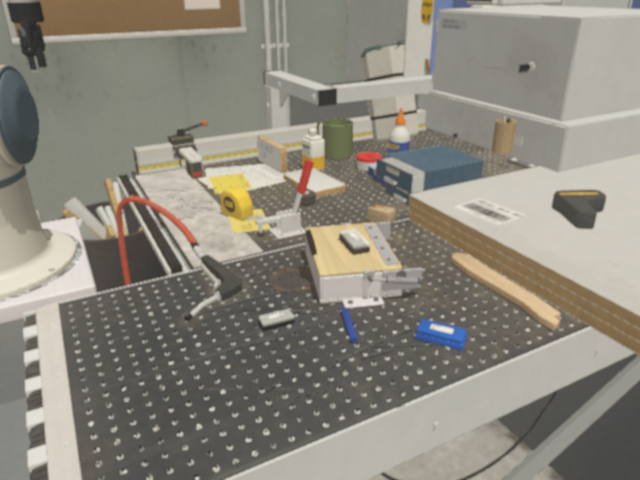

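The top view shows the stand's flap centred near (352,230), with the lip at (341,266) and the hinge strip above it. The box lies on the flap at (354,227), seemingly crosswise. A smaller grey box sits at (394,320), the crayon at (422,273), the tape at (185,278) and the wheel at (188,196).

```bash
cat > h.py <<'E'
from rig import *
import cv2, numpy as np
def ray(n,uv,z,m=None):
    m=m or camera_model(n);T=m["camera_from_world"];R=T[:3,:3];c=-R.T@T[:3,3]
    uv=np.atleast_2d(np.float64(uv))
    d=np.c_[(uv[:,0]-m["cx"])/m["fx"],-(uv[:,1]-m["cy"])/m["fy"],-np.ones(len(uv))]
    if n=="wrist":
        p=np.c_[(uv[:,0]-m["cx"])/m["fx"],(uv[:,1]-m["cy"])/m["fy"]];r=np.hypot(*p.T)+1e-9
        d=np.c_[p[:,0]*np.sin(r)/r,-p[:,1]*np.sin(r)/r,-np.cos(r)]
    d=d@R
    return c+d*((z-c[2])/d[:,2])[:,None]
E
python3 - <<'E'
from h import *
im=cv2.imread("pics/top1.png");print("gpo",grip_point_offset)
c=cv2.resize(im[150:340,280:460],None,fx=4.2,fy=3.15*4.2/4.2,interpolation=cv2.INTER_CUBIC)
cv2.imwrite("pics/crop1.png",cv2.resize(im[155:340,285:460],None,fx=3.2,fy=3.2,interpolation=cv2.INTER_CUBIC))
hsv=cv2.cvtColor(im,cv2.COLOR_BGR2HSV)
m=cv2.inRange(hsv,(10,60,120),(28,200,255));m[:, :285]=0;m[:,430:]=0;m[:180]=0;m[300:]=0
m=cv2.morphologyEx(m,cv2.MORPH_OPEN,np.ones((3,3)))
cs,_=cv2.findContours(m,0,2);k=max(cs,key=cv2.contourArea);r=cv2.minAreaRect(k);b=cv2.boxPoints(r)
w=ray("top",b,50);print(r,w.round(1),np.linalg.norm(np.diff(w,axis=0),axis=1),w.mean(0))
g=cv2.inRange(hsv,(0,0,60),(179,50,255));
for (x0,y0,x1,y1) in((330,208,378,245),(382,300,408,340)):
    mm=np.zeros_like(g)
    if x0==330:
        mm[y0:y1,x0:x1]=cv2.bitwise_not(m)[y0:y1,x0:x1]
        mm=cv2.morphologyEx(mm,cv2.MORPH_OPEN,np.ones((3,3)))
    else: mm[y0:y1,x0:x1]=cv2.inRange(hsv,(0,0,110),(179,60,255))[y0:y1,x0:x1]; mm=cv2.morphologyEx(mm,cv2.MORPH_OPEN,np.ones((3,3)))
    cs,_=cv2.findContours(mm,0,2);k=max(cs,key=cv2.contourArea);r=cv2.minAreaRect(k)
    w=ray("top",cv2.boxPoints(r),68 if x0==330 else 16);print(r,w.round(1),np.linalg.norm(np.diff(w,axis=0),axis=1),w.mean(0))
E
```

```text
gpo 18.700000000000003
((352.1232604980469, 230.3805389404297), (92.85861206054688, 70.21356964111328), 17.592424392700195) [[ 498.9 -220.9   50. ]
 [ 623.2 -262.    50. ]
 [ 567.6 -424.5   50. ]
 [ 444.9 -382.5   50. ]] [130.87250489 171.75408192 129.6697422 ] [ 533.6632873 -322.4818536   50.       ]
((354.16156005859375, 226.2077178955078), (34.853759765625, 16.744688034057617), 7.125016689300537) [[ 528.4 -292.2   68. ]
 [ 558.6 -296.5   68. ]
 [ 549.6 -358.8   68. ]
 [ 519.5 -354.4   68. ]] [30.51152563 62.99653251 30.43019893] [ 539.024241   -325.48837282   68.        ]
((395.5, 321.0), (28.0, 15.0), 90.0) [[ 390.  -389.7   16. ]
 [ 389.6 -418.    16. ]
 [ 337.2 -416.6   16. ]
 [ 337.5 -388.4   16. ]] [28.24365562 52.42330824 28.13563984] [ 363.56921025 -403.16858095   16.        ]
```

View pics/crop1.png

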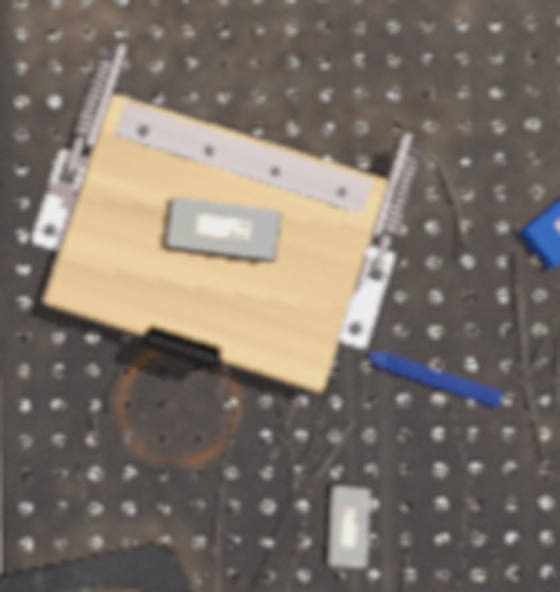

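The crop confirms the box lies crosswise on the flap: 30.5 x 63 mm, its long side about 82° from world x. The smaller decoy box measures 28 x 52 mm on the table. The flap measures 131 x 172 mm, which matches.

```bash
cat >> h.py <<'E'
from scipy.spatial.transform import Rotation as Ro
YAW=np.deg2rad(-18.5);SO=np.array([534.6,-322.8,0.])
SR=Ro.from_euler("z",YAW)
def S(p): return SO+SR.apply(p)
def Rt(z,y):
    z=np.array(z,float);z/=np.linalg.norm(z);y=np.array(y,float);y-=z*(y@z);y/=np.linalg.norm(y)
    return Ro.from_matrix(np.c_[np.cross(y,z),y,z])
def conv(p,R,show=True):
    o=get_obs();q=o["eef_rot"];R0=Ro.from_quat([q[1],q[2],q[3],q[0]])
    d=R0.inv().apply(np.array(p)-o["eef_pos"]);r=(R0.inv()*R).as_rotvec(degrees=True)
    print("d",d.round(1),"r",r.round(1))
def st():
    o=get_obs();print(round(o["time"],2),o["eef_pos"].round(1),o["force"].round(1),o["joints"].round(2),round(o["opening"],3),o["grip_force"])
def down(deg): a=np.deg2rad(deg);return Rt([0,0,-1],[np.cos(a),np.sin(a),0])
E
python3 - <<'E'
from h import *
conv([480,190,230],down(30)); conv([539,-325.5,190],down(-8))
E
```

```text
d [-421.5 -326.5    1.1] r [-0.1  0.  46.3]
d [-600.7 -813.4   41.6] r [-0.1  0.  84.3]
```

Call:
{"op": "servo_tool", "data": {"commands": [{"dx": -422,"dy": -326,"dz": 0,"rz": 46,"grip": 0.4},{"dx": -422,"dy": -326,"dz": 0,"rz": 46,"grip": 0.4},{"dx": -422,"dy": -326,"dz": 0,"rz": 46,"grip": 0.4},{"dx": -422,"dy": -326,"dz": 0,"rz": 46,"grip": 0.4},{"dx": -422,"dy": -326,"dz": 0,"rz": 46,"grip": 0.4},{"dx": -422,"dy": -326,"dz": 0,"rz": 46,"grip": 0.4},{"dx": -422,"dy": -326,"dz": 0,"rz": 46,"grip": 0.4},{"dx": -422,"dy": -326,"dz": 0,"rz": 46,"grip": 0.4},{"dx": -601,"dy": -813,"dz": 42,"rz": 84,"grip": 0.4},{"dx": -601,"dy": -813,"dz": 42,"rz": 84,"grip": 0.4},{"dx": -601,"dy": -813,"dz": 42,"rz": 84,"grip": 0.4},{"dx": -601,"dy": -813,"dz": 42,"rz": 84,"grip": 0.4},{"dx": -601,"dy": -813,"dz": 42,"rz": 84,"grip": 0.4},{"dx": -601,"dy": -813,"dz": 42,"rz": 84,"grip": 0.4},{"dx": -601,"dy": -813,"dz": 42,"rz": 84,"grip": 0.4},{"dx": -601,"dy": -813,"dz": 42,"rz": 84,"grip": 0.4},{"dx": -601,"dy": -813,"dz": 42,"rz": 84,"grip": 0.4},{"dx": -601,"dy": -813,"dz": 42,"rz": 84,"grip": 0.4},{"dx": -601,"dy": -813,"dz": 42,"rz": 84,"grip": 0.4},{"dx": -601,"dy": -813,"dz": 42,"rz": 84,"grip": 0.4}]}}

```text
invalid input at $.commands[0]: expected keys grip, dx, dy, dz, rx, ry, rz
```

Run:
```python
from h import *
st();m=camera_model("wrist");cv2.imwrite("pics/w1.png",capture("wrist"));np.save("w1.npy",m,allow_pickle=True);print(m["fx"],m["cx"],m["cy"])
conv([539,-325.5,54],down(-8))
```

```text
0.1 [147.7 607.  230.8] [ 0.5 -0.8  0.2] [ 1.24  0.49  1.35 -0.    1.3  -0.1 ] 1.0 0.0
371.64829954431775 314.43733680793383 241.90085014440902
d [-600.7 -813.3  177.6] r [-0.   0.  84.3]
```

View pics/w1.png

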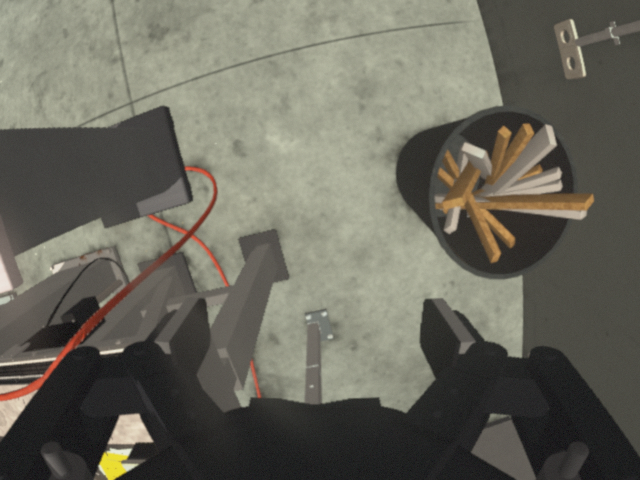

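The move was refused because every key is required, so this picture shows only the floor and a bin beside the table. I'm resending with all keys.

Call:
{"op": "servo_tool", "data": {"commands": [{"dx": -422,"dy": -326,"dz": 0,"rx": 0,"ry": 0,"rz": 46,"grip": 0.4},{"dx": -422,"dy": -326,"dz": 0,"rx": 0,"ry": 0,"rz": 46,"grip": 0.4},{"dx": -422,"dy": -326,"dz": 0,"rx": 0,"ry": 0,"rz": 46,"grip": 0.4},{"dx": -422,"dy": -326,"dz": 0,"rx": 0,"ry": 0,"rz": 46,"grip": 0.4},{"dx": -422,"dy": -326,"dz": 0,"rx": 0,"ry": 0,"rz": 46,"grip": 0.4},{"dx": -422,"dy": -326,"dz": 0,"rx": 0,"ry": 0,"rz": 46,"grip": 0.4},{"dx": -422,"dy": -326,"dz": 0,"rx": 0,"ry": 0,"rz": 46,"grip": 0.4},{"dx": -422,"dy": -326,"dz": 0,"rx": 0,"ry": 0,"rz": 46,"grip": 0.4},{"dx": -601,"dy": -813,"dz": 42,"rx": 0,"ry": 0,"rz": 84,"grip": 0.4},{"dx": -601,"dy": -813,"dz": 42,"rx": 0,"ry": 0,"rz": 84,"grip": 0.4},{"dx": -601,"dy": -813,"dz": 42,"rx": 0,"ry": 0,"rz": 84,"grip": 0.4},{"dx": -601,"dy": -813,"dz": 42,"rx": 0,"ry": 0,"rz": 84,"grip": 0.4},{"dx": -601,"dy": -813,"dz": 42,"rx": 0,"ry": 0,"rz": 84,"grip": 0.4},{"dx": -601,"dy": -813,"dz": 42,"rx": 0,"ry": 0,"rz": 84,"grip": 0.4},{"dx": -601,"dy": -813,"dz": 42,"rx": 0,"ry": 0,"rz": 84,"grip": 0.4},{"dx": -601,"dy": -813,"dz": 42,"rx": 0,"ry": 0,"rz": 84,"grip": 0.4},{"dx": -601,"dy": -813,"dz": 42,"rx": 0,"ry": 0,"rz": 84,"grip": 0.4},{"dx": -601,"dy": -813,"dz": 42,"rx": 0,"ry": 0,"rz": 84,"grip": 0.4},{"dx": -601,"dy": -813,"dz": 42,"rx": 0,"ry": 0,"rz": 84,"grip": 0.4},{"dx": -601,"dy": -813,"dz": 42,"rx": 0,"ry": 0,"rz": 84,"grip": 0.4}]}}

```text
time: 2.65
eef_pos: [539.4, -323.7, 189.4]
eef_rot: [-0.0, 0.753, 0.659, 0.0]
force: [-0.3, -0.5, 0.1]
opening: 0.595
grip_force: 0.0
```

Run:
```python
from h import *
st();m=camera_model("wrist");cv2.imwrite("pics/w2.png",capture("wrist"));np.save("w2.npy",m,allow_pickle=True)
conv([539,-325.5,54],down(-8))
```

```text
2.65 [ 539.4 -323.7  189.4] [-0.3 -0.5  0.1] [-0.64  0.54  1.39  0.    1.22 -0.5 ] 0.595 0.0
d [ -1.8  -0.3 135.5] r [-0.  -0.   0.4]
```

View pics/w2.png

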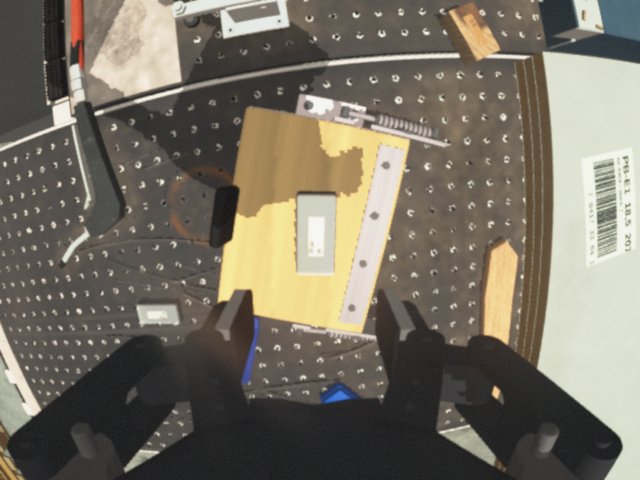

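The wrist view shows the box at (316,233), upright in the picture between the open fingers, with the lip at (224,216). I'll check these positions by rays.

Run:
```python
from h import *
m=np.load("w2.npy",allow_pickle=True).item()
w=ray("wrist",[(300,193),(336,194),(334,274),(296,272)],68,m);print(w.round(1),w.mean(0))
w=ray("wrist",[(247,108),(409,139),(362,332),(219,309)],50,m);print("flap",w.round(1),w.mean(0),np.rad2deg(np.arctan2(*(w[1]-w[0])[1::-1])),np.rad2deg(np.arctan2(*(w[2]-w[3])[1::-1])))
w=ray("wrist",[(231,187),(212,243),(239,187),(228,247)],75,m);print("lip",w.round(1),S([-66,0,67]))
w=ray("wrist",[(120,210),(62,262),(85,195)],20,m);print("gun",w.round(1),S([-138,0,0]))
```

```text
[[ 533.1 -290.9   68. ]
 [ 558.6 -295.    68. ]
 [ 549.8 -355.4   68. ]
 [ 521.5 -349.9   68. ]] [ 540.73966931 -322.81496172   68.        ]
flap [[ 501.4 -222.6   50. ]
 [ 620.5 -261.9   50. ]
 [ 567.9 -419.4   50. ]
 [ 448.4 -381.8   50. ]] [ 534.55639981 -321.43647555   50.        ] -18.241317879628873 -17.48068042286773
lip [[ 485.7 -278.6   75. ]
 [ 463.7 -317.1   75. ]
 [ 491.4 -279.5   75. ]
 [ 475.3 -321.8   75. ]] [ 472.01063876 -301.85789268   67.        ]
gun [[ 359.7 -286.4   20. ]
 [ 269.2 -327.9   20. ]
 [ 322.4 -265.1   20. ]] [ 403.73133558 -279.01195742    0.        ]
```

Call:
{"op": "servo_tool", "data": {"commands": [{"dx": -1,"dy": 0,"dz": 40,"rx": 0,"ry": 0,"rz": 0,"grip": 0.4},{"dx": -1,"dy": 0,"dz": 80,"rx": 0,"ry": 0,"rz": 0,"grip": 0.4},{"dx": -1,"dy": 0,"dz": 110,"rx": 0,"ry": 0,"rz": 0,"grip": 0.4},{"dx": -1,"dy": 0,"dz": 125,"rx": 0,"ry": 0,"rz": 0,"grip": 0.4},{"dx": -1,"dy": 0,"dz": 131,"rx": 0,"ry": 0,"rz": 0,"grip": 0.4},{"dx": -1,"dy": 0,"dz": 134,"rx": 0,"ry": 0,"rz": 0,"grip": 0.4},{"dx": -1,"dy": 0,"dz": 134,"rx": 0,"ry": 0,"rz": 0,"grip": 0.4},{"dx": -1,"dy": 0,"dz": 134,"rx": 0,"ry": 0,"rz": 0,"grip": 0.5},{"dx": -1,"dy": 0,"dz": 134,"rx": 0,"ry": 0,"rz": 0,"grip": 0.55},{"dx": -1,"dy": 0,"dz": 134,"rx": 0,"ry": 0,"rz": 0,"grip": 0.6},{"dx": -1,"dy": 0,"dz": 134,"rx": 0,"ry": 0,"rz": 0,"grip": 0.65},{"dx": -1,"dy": 0,"dz": 134,"rx": 0,"ry": 0,"rz": 0,"grip": 0.75},{"dx": -1,"dy": 0,"dz": 134,"rx": 0,"ry": 0,"rz": 0,"grip": 0.8},{"dx": -1,"dy": 0,"dz": 134,"rx": 0,"ry": 0,"rz": 0,"grip": 0.8},{"dx": -1,"dy": 0,"dz": 134,"rx": 0,"ry": 0,"rz": 0,"grip": 0.8}]}}

```text
time: 4.58
eef_pos: [539.4, -325.9, 55.7]
eef_rot: [0.0, 0.753, 0.658, 0.0]
force: [-1.0, 1.2, 7.2]
opening: 0.335
grip_force: 58.8
```

Call:
{"op": "servo_tool", "data": {"commands": [{"dx": 0,"dy": 0,"dz": -10,"rx": 0,"ry": 0,"rz": 0,"grip": 0.8},{"dx": 0,"dy": 0,"dz": -30,"rx": 0,"ry": 0,"rz": 0,"grip": 0.8},{"dx": 0,"dy": 0,"dz": -55,"rx": 0,"ry": 0,"rz": 0,"grip": 0.8},{"dx": 0,"dy": 0,"dz": -70,"rx": 0,"ry": 0,"rz": 0,"grip": 0.8},{"dx": 0,"dy": 0,"dz": -70,"rx": 0,"ry": 0,"rz": 0,"grip": 0.8}]}}

```text
time: 5.2
eef_pos: [539.8, -326.2, 126.4]
eef_rot: [0.001, 0.753, 0.658, 0.0]
force: [0.7, 0.1, -0.7]
opening: 0.331
grip_force: 59.4
```

Run:
```python
from h import *
st()
for a in(71.5,-108.5): conv(np.r_[S([-133,0,0])[:2],100],down(a))
```

```text
5.2 [ 539.8 -326.2  126.4] [ 0.7  0.1 -0.7] [-0.64  0.61  1.45 -0.    1.08 -0.5 ] 0.331 59.377164244651794
d [  27.6 -136.3   26.1] r [  0.    0.1 -79.2]
d [  27.6 -136.3   26.1] r [ 1.000e-01 -0.000e+00  1.008e+02]
```

Call:
{"op": "servo_tool", "data": {"commands": [{"dx": 5,"dy": -25,"dz": 0,"rx": 0,"ry": 0,"rz": -10,"grip": 0.8},{"dx": 10,"dy": -50,"dz": 0,"rx": 0,"ry": 0,"rz": -20,"grip": 0.8},{"dx": 17,"dy": -85,"dz": 0,"rx": 0,"ry": 0,"rz": -30,"grip": 0.8},{"dx": 24,"dy": -120,"dz": 0,"rx": 0,"ry": 0,"rz": -40,"grip": 0.8},{"dx": 28,"dy": -136,"dz": 0,"rx": 0,"ry": 0,"rz": -50,"grip": 0.8},{"dx": 28,"dy": -136,"dz": 0,"rx": 0,"ry": 0,"rz": -60,"grip": 0.8},{"dx": 28,"dy": -136,"dz": 10,"rx": 0,"ry": 0,"rz": -70,"grip": 0.8},{"dx": 28,"dy": -136,"dz": 30,"rx": 0,"ry": 0,"rz": -79,"grip": 0.8},{"dx": 28,"dy": -136,"dz": 60,"rx": 0,"ry": 0,"rz": -79,"grip": 0.8},{"dx": 28,"dy": -136,"dz": 85,"rx": 0,"ry": 0,"rz": -79,"grip": 0.8},{"dx": 28,"dy": -136,"dz": 100,"rx": 0,"ry": 0,"rz": -79,"grip": 0.8},{"dx": 28,"dy": -136,"dz": 108,"rx": 0,"ry": 0,"rz": -79,"grip": 0.8},{"dx": 28,"dy": -136,"dz": 112,"rx": 0,"ry": 0,"rz": -79,"grip": 0.8},{"dx": 28,"dy": -136,"dz": 112,"rx": 0,"ry": 0,"rz": -79,"grip": 0.8},{"dx": 28,"dy": -136,"dz": 112,"rx": 0,"ry": 0,"rz": -79,"grip": 0.8}]}}

```text
time: 7.08
eef_pos: [408.6, -280.1, 13.8]
eef_rot: [0.0, 0.162, 0.987, -0.0]
force: [0.9, -0.4, -0.5]
opening: 0.331
grip_force: 59.4
```

Run:
```python
from h import *
st();im=capture("scene");cv2.imwrite("pics/s2.png",cv2.resize(im[180:360,180:440],None,fx=2.5,fy=2.5))
conv(np.r_[S([-133,0,0])[:2],5],down(71.5))
```

```text
7.08 [ 408.6 -280.1   13.8] [ 0.9 -0.4 -0.5] [-0.72  0.65  1.87  0.    0.62 -1.97] 0.331 59.42442834377289
d [-0.1 -0.5  8.8] r [-0.   0.  -0.2]
```

View pics/s2.png

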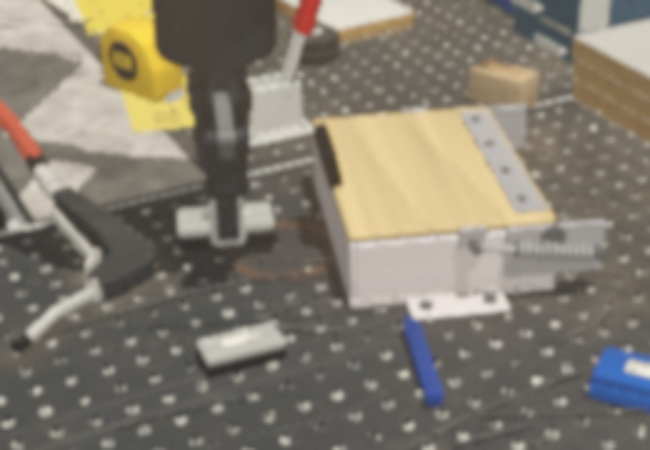

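The box is held level just above the table in front of the stand, clear of the hose gun. I'll lower it 8 mm to contact.

Call:
{"op": "servo_tool", "data": {"commands": [{"dx": 0,"dy": 0,"dz": 3,"rx": 0,"ry": 0,"rz": 0,"grip": 0.8},{"dx": 0,"dy": 0,"dz": 5,"rx": 0,"ry": 0,"rz": 0,"grip": 0.8},{"dx": 0,"dy": 0,"dz": 6.5,"rx": 0,"ry": 0,"rz": 0,"grip": 0.8},{"dx": 0,"dy": 0,"dz": 7.5,"rx": 0,"ry": 0,"rz": 0,"grip": 0.8},{"dx": 0,"dy": 0,"dz": 8,"rx": 0,"ry": 0,"rz": 0,"grip": 0.8},{"dx": 0,"dy": 0,"dz": 8,"rx": 0,"ry": 0,"rz": 0,"grip": 0.8}]}}

```text
time: 7.88
eef_pos: [408.3, -279.9, 5.7]
eef_rot: [0.0, 0.162, 0.987, -0.0]
force: [-1.9, 2.1, 13.8]
opening: 0.33
grip_force: 61.1
```

Call:
{"op": "servo_tool", "data": {"commands": [{"dx": 0,"dy": 0,"dz": -0.5,"rx": 0,"ry": 0,"rz": 0,"grip": 0.64},{"dx": 0,"dy": 0,"dz": -0.5,"rx": 0,"ry": 0,"rz": 0,"grip": 0.6},{"dx": 0,"dy": 0,"dz": -0.5,"rx": 0,"ry": 0,"rz": 0,"grip": 0.5},{"dx": 0,"dy": 0,"dz": -0.5,"rx": 0,"ry": 0,"rz": 0,"grip": 0.4},{"dx": 0,"dy": 0,"dz": -0.5,"rx": 0,"ry": 0,"rz": 0,"grip": 0.4},{"dx": 0,"dy": 0,"dz": -5,"rx": 0,"ry": 0,"rz": 0,"grip": 0.4},{"dx": 0,"dy": 0,"dz": -20,"rx": 0,"ry": 0,"rz": 0,"grip": 0.4},{"dx": 0,"dy": 0,"dz": -50,"rx": 0,"ry": 0,"rz": 0,"grip": 0.4},{"dx": 0,"dy": 0,"dz": -100,"rx": 0,"ry": 0,"rz": 0,"grip": 0.4},{"dx": 0,"dy": 0,"dz": -150,"rx": 0,"ry": 0,"rz": 0,"grip": 0.4},{"dx": 0,"dy": 0,"dz": -150,"rx": 0,"ry": 0,"rz": 0,"grip": 0.4}]}}

```text
time: 9.25
eef_pos: [409.7, -281.1, 159.6]
eef_rot: [0.003, 0.162, 0.987, -0.002]
force: [-0.2, 0.9, 0.5]
opening: 0.6
grip_force: 0.0
```

```bash
cat >> h.py <<'E'
HP=np.array([60.,0,40])
def lip(q,back=-13.,off=0.):
    # TCP pose: 'back' mm along u beyond grip point, flap at q
    a=np.deg2rad(12);u=np.array([-np.sin(a),0,np.cos(a)]);n=np.array([np.cos(a),0,np.sin(a)])
    F=Ro.from_rotvec([0,q,0]);p=HP+F.apply(np.array([-66.,0,67])+back*u+off*n-HP)
    return S(p),Rt(SR.apply(F.apply(-u)),SR.apply(F.apply(n)))
E
python3 - <<'E'
from h import *
st();conv(*lip(0,60))
m=camera_model("wrist");print(m["camera_from_world"].round(3))
im=capture("wrist");cv2.imwrite("pics/w3.png",im)
E
```

```text
9.25 [ 409.7 -281.1  159.6] [-0.2  0.9  0.5] [-0.72  0.4   1.75 -0.    0.98 -1.97] 0.6 0.0
d [-53.    0.3  34.3] r [-9.3 -9.  89.5]
[[ 3.21000e-01  9.47000e-01 -3.00000e-03  1.34335e+02]
 [-9.11000e-01  3.08000e-01 -2.76000e-01  4.75999e+02]
 [-2.60000e-01  9.10000e-02  9.61000e-01 -1.77215e+02]
 [ 0.00000e+00  0.00000e+00  0.00000e+00  1.00000e+00]]
```

Call:
{"op": "servo_tool", "data": {"commands": [{"dx": -10,"dy": 0,"dz": 0,"rx": -1,"ry": -1,"rz": 10,"grip": 0.4},{"dx": -20,"dy": 0,"dz": 0,"rx": -2,"ry": -2,"rz": 20,"grip": 0.4},{"dx": -30,"dy": 0,"dz": 0,"rx": -3,"ry": -3,"rz": 30,"grip": 0.4},{"dx": -40,"dy": 0,"dz": 0,"rx": -4,"ry": -4,"rz": 40,"grip": 0.4},{"dx": -53,"dy": 0,"dz": 0,"rx": -5,"ry": -5,"rz": 50,"grip": 0.4},{"dx": -53,"dy": 0,"dz": 0,"rx": -6,"ry": -6,"rz": 60,"grip": 0.4},{"dx": -53,"dy": 0,"dz": 0,"rx": -7.2,"ry": -7,"rz": 70,"grip": 0.4},{"dx": -53,"dy": 0,"dz": 10,"rx": -8.2,"ry": -8,"rz": 80,"grip": 0.4},{"dx": -53,"dy": 0,"dz": 25,"rx": -9.3,"ry": -9,"rz": 89.5,"grip": 0.4},{"dx": -53,"dy": 0,"dz": 34,"rx": -9.3,"ry": -9,"rz": 89.5,"grip": 0.4},{"dx": -53,"dy": 0,"dz": 34,"rx": -9.3,"ry": -9,"rz": 89.5,"grip": 0.4},{"dx": -53,"dy": 0,"dz": 34,"rx": -9.3,"ry": -9,"rz": 89.5,"grip": 0.4}]}}

```text
time: 10.8
eef_pos: [458.7, -297.1, 121.5]
eef_rot: [0.082, 0.807, 0.582, 0.06]
force: [0.3, 0.0, 0.2]
opening: 0.601
grip_force: 0.0
```

Run:
```python
from h import *
st();m=camera_model("wrist");np.save("w4.npy",m,allow_pickle=True)
im=capture("wrist");cv2.imwrite("pics/w4.png",im);conv(*lip(0,-13))
T=m["camera_from_world"]
def px(p):
    c=T[:3,:3]@p+T[:3,3];q=np.array([c[0],-c[1],-c[2]]);t=np.arctan2(np.hypot(*q[:2]),q[2]);d=q[:2]/np.hypot(*q[:2]);return (m["fx"]*t*d+[m["cx"],m["cy"]]).round(0)
for y in(-23,23):
  for x,z in((-73.,75.8),(-63.2,77.8)): print(x,y,px(S([x,y,z])))
```

```text
10.8 [ 458.7 -297.1  121.5] [0.3 0.  0.2] [-0.74  0.46  1.83  0.13  0.67 -0.51] 0.601 0.0
d [-0.5  2.8 69.3] r [-0.3 -0.2  0.1]
-73.0 -23 [311. 310.]
-63.2 -23 [329. 310.]
-73.0 23 [311. 230.]
-63.2 23 [330. 230.]
```

View pics/w4.png

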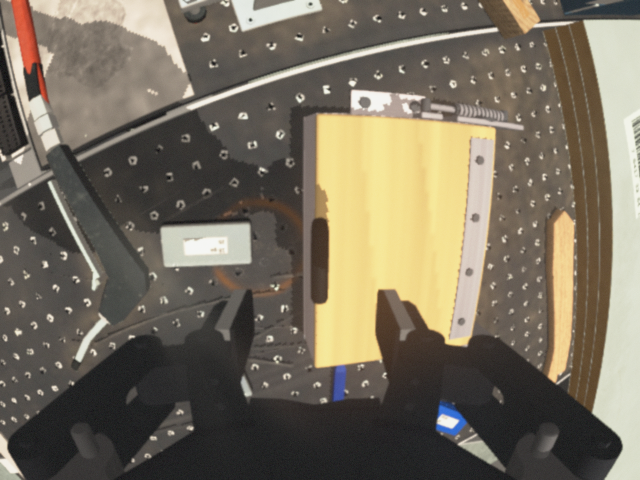

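The lip appears at columns 311–328, rows 218–303, centred between the fingers to within 1 mm across its thickness and about 5 mm toward +y. The box sits lid up at (205,244) in front of the stand.

Call:
{"op": "servo_tool", "data": {"commands": [{"dx": 1,"dy": 3,"dz": 20,"rx": -0.3,"ry": -0.2,"rz": 0,"grip": 0.4},{"dx": 3,"dy": 3,"dz": 40,"rx": -0.3,"ry": -0.2,"rz": 0,"grip": 0.4},{"dx": 3,"dy": 3,"dz": 55,"rx": -0.3,"ry": -0.2,"rz": 0,"grip": 0.4},{"dx": 3,"dy": 3,"dz": 63,"rx": -0.3,"ry": -0.2,"rz": 0,"grip": 0.4},{"dx": 3,"dy": 3,"dz": 67,"rx": -0.3,"ry": -0.2,"rz": 0,"grip": 0.4},{"dx": 3,"dy": 3,"dz": 68,"rx": -0.3,"ry": -0.2,"rz": 0,"grip": 0.5},{"dx": 3,"dy": 3,"dz": 68,"rx": -0.3,"ry": -0.2,"rz": 0,"grip": 0.6},{"dx": 3,"dy": 3,"dz": 68,"rx": -0.3,"ry": -0.2,"rz": 0,"grip": 0.7},{"dx": 3,"dy": 3,"dz": 68,"rx": -0.3,"ry": -0.2,"rz": 0,"grip": 0.8},{"dx": 3,"dy": 3,"dz": 68,"rx": -0.3,"ry": -0.2,"rz": 0,"grip": 0.85},{"dx": 3,"dy": 3,"dz": 68,"rx": -0.3,"ry": -0.2,"rz": 0,"grip": 0.9},{"dx": 3,"dy": 3,"dz": 68,"rx": -0.3,"ry": -0.2,"rz": 0,"grip": 1.0},{"dx": 3,"dy": 3,"dz": 68,"rx": -0.3,"ry": -0.2,"rz": 0,"grip": 1.0}]}}

```text
time: 12.48
eef_pos: [475.6, -299.3, 55.6]
eef_rot: [0.085, 0.807, 0.581, 0.061]
force: [-0.3, 1.0, 5.0]
opening: 0.105
grip_force: 60.1
```

Run:
```python
from h import *
st();print(get_obs()["torque"])
o=get_obs();q=o["eef_rot"];R0=Ro.from_quat([q[1],q[2],q[3],q[0]])
print((SR.inv().apply(o["eef_pos"]-SO)).round(1), SR.inv().apply(R0.apply([0,0,1])).round(3))
h=S(HP);ax=SR.apply([0,1,0])
for a in np.arange(0.1,0.81,0.1):
    F=Ro.from_rotvec(ax*a);print(round(a,2));conv(h+F.apply(o["eef_pos"]-h),F*R0)
```

```text
12.47 [ 475.6 -299.3   55.6] [-0.3  1.   5. ] [-0.72  0.59  1.85  0.16  0.52 -0.52] 0.105 60.127665996551514
[ 0.14148005 -0.03255216 -0.11992125]
[-63.4   3.6  55.6] [ 0.208 -0.001 -0.978]
0.1
d [ -0.    4.7 -11.5] r [ 5.7 -0.  -0. ]
0.2
d [ -0.   10.5 -22.5] r [11.5 -0.  -0. ]
0.3
d [ -0.   17.3 -32.9] r [17.2 -0.  -0. ]
0.4
d [ -0.   25.2 -42.5] r [22.9 -0.  -0. ]
0.5
d [ -0.   34.  -51.3] r [28.6 -0.  -0. ]
0.6
d [ -0.   43.6 -59.2] r [34.4 -0.  -0. ]
0.7
d [ -0.   54.  -66.1] r [40.1 -0.  -0. ]
0.8
d [  0.   65.  -71.9] r [45.8 -0.  -0. ]
```

Call:
{"op": "servo_tool", "data": {"commands": [{"dx": 0,"dy": 2.2,"dz": -5.8,"rx": 2.9,"ry": 0,"rz": 0,"grip": 1.0},{"dx": 0,"dy": 4.7,"dz": -11.5,"rx": 5.7,"ry": 0,"rz": 0,"grip": 1.0},{"dx": 0,"dy": 7.5,"dz": -17.1,"rx": 8.6,"ry": 0,"rz": 0,"grip": 1.0},{"dx": 0,"dy": 10.5,"dz": -22.5,"rx": 11.5,"ry": 0,"rz": 0,"grip": 1.0},{"dx": 0,"dy": 13.8,"dz": -27.8,"rx": 14.3,"ry": 0,"rz": 0,"grip": 1.0},{"dx": 0,"dy": 17.3,"dz": -32.9,"rx": 17.2,"ry": 0,"rz": 0,"grip": 1.0}]}}

```text
time: 13.22
eef_pos: [484.9, -302.4, 91.2]
eef_rot: [-0.038, 0.811, 0.583, -0.027]
force: [3.1, -1.2, -4.9]
opening: 0.1
grip_force: 59.6
```

Run:
```python
from h import *
st();o=get_obs();print(o["torque"]);q=o["eef_rot"];R0=Ro.from_quat([q[1],q[2],q[3],q[0]])
print((SR.inv().apply(o["eef_pos"]-SO)).round(1), SR.inv().apply(R0.apply([0,0,1])).round(3))
```

```text
13.22 [ 484.9 -302.4   91.2] [ 3.1 -1.2 -4.9] [-0.64  0.63  1.55 -0.03  1.06 -0.3 ] 0.1 59.573525190353394
[-0.20148556 -0.73966361 -0.1391996 ]
[-53.6   3.6  91.2] [-0.093 -0.    -0.996]
```

Call:
{"op": "servo_tool", "data": {"commands": [{"dx": 0,"dy": 2.2,"dz": -5.8,"rx": 2.9,"ry": 0,"rz": 0,"grip": 1.0},{"dx": 0,"dy": 4.7,"dz": -11.5,"rx": 5.7,"ry": 0,"rz": 0,"grip": 1.0},{"dx": 0,"dy": 7.5,"dz": -17.1,"rx": 8.6,"ry": 0,"rz": 0,"grip": 1.0},{"dx": 0,"dy": 10.5,"dz": -22.5,"rx": 11.5,"ry": 0,"rz": 0,"grip": 1.0},{"dx": 0,"dy": 13.8,"dz": -27.8,"rx": 14.3,"ry": 0,"rz": 0,"grip": 1.0},{"dx": 0,"dy": 17.3,"dz": -32.9,"rx": 17.2,"ry": 0,"rz": 0,"grip": 1.0},{"dx": 0,"dy": 21.2,"dz": -37.8,"rx": 20.1,"ry": 0,"rz": 0,"grip": 1.0},{"dx": 0,"dy": 25.2,"dz": -42.5,"rx": 22.9,"ry": 0,"rz": 0,"grip": 1.0},{"dx": 0,"dy": 29.5,"dz": -47,"rx": 25.8,"ry": 0,"rz": 0,"grip": 1.0},{"dx": 0,"dy": 29.5,"dz": -47,"rx": 25.8,"ry": 0,"rz": 0,"grip": 1.0}]}}

```text
time: 14.48
eef_pos: [516.7, -313.2, 135.5]
eef_rot: [-0.218, 0.782, 0.562, -0.157]
force: [-3.7, -0.5, 10.8]
opening: 0.103
grip_force: 61.3
```

Run:
```python
from h import *
st();o=get_obs();q=o["eef_rot"];R0=Ro.from_quat([q[1],q[2],q[3],q[0]])
print((SR.inv().apply(o["eef_pos"]-SO)).round(1), SR.inv().apply(R0.apply([0,0,1])).round(3))
p=SR.inv().apply(o["eef_pos"]-SO);print(np.arctan2(p[2]-40,60-p[0])-np.arctan2(15.6,123.4))
print("stand -x in tool",R0.inv().apply(SR.apply([-1,0,0])).round(2),"up",R0.inv().apply([0,0,1]).round(2))
```

```text
14.47 [ 516.7 -313.2  135.5] [-3.7 -0.5 10.8] [-0.57  0.84  1.05 -0.13  1.78 -0.24] 0.103 61.28469407558441
[-20.    3.4 135.5] [-0.518 -0.    -0.856]
0.7472160668212969
stand -x in tool [-0.   -0.86  0.52] up [-0.   -0.52 -0.86]
```

Call:
{"op": "servo_tool", "data": {"commands": [{"dx": 0,"dy": 0,"dz": -4,"rx": 0,"ry": 0,"rz": 0,"grip": 0.4},{"dx": 0,"dy": 0,"dz": -25,"rx": 0,"ry": 0,"rz": 0,"grip": 0.3},{"dx": 0,"dy": 0,"dz": -75,"rx": 0,"ry": 0,"rz": 0,"grip": 0.3},{"dx": 0,"dy": -25,"dz": -110,"rx": 0,"ry": 0,"rz": 0,"grip": 0.3},{"dx": 0,"dy": -80,"dz": -110,"rx": 0,"ry": 0,"rz": 0,"grip": 0.3},{"dx": 0,"dy": -130,"dz": -110,"rx": 0,"ry": 0,"rz": 0,"grip": 0.3},{"dx": 0,"dy": -130,"dz": -110,"rx": 0,"ry": 0,"rz": 0,"grip": 0.3},{"dx": 0,"dy": -130,"dz": -110,"rx": 0,"ry": 0,"rz": 0,"grip": 0.3},{"dx": 0,"dy": -130,"dz": -110,"rx": 0,"ry": 0,"rz": 0,"grip": 0.3},{"dx": 0,"dy": -130,"dz": -110,"rx": 0,"ry": 0,"rz": 0,"grip": 0.3},{"dx": 0,"dy": -130,"dz": -110,"rx": 0,"ry": 0,"rz": 0,"grip": 0.3},{"dx": 0,"dy": -130,"dz": -110,"rx": 0,"ry": 0,"rz": 0,"grip": 0.3},{"dx": 0,"dy": -130,"dz": -110,"rx": 0,"ry": 0,"rz": 0,"grip": 0.3},{"dx": 0,"dy": -130,"dz": -110,"rx": 0,"ry": 0,"rz": 0,"grip": 0.3},{"dx": 0,"dy": -130,"dz": -110,"rx": 0,"ry": 0,"rz": 0,"grip": 0.3},{"dx": 0,"dy": -130,"dz": -110,"rx": 0,"ry": 0,"rz": 0,"grip": 0.3},{"dx": 0,"dy": -130,"dz": -110,"rx": 0,"ry": 0,"rz": 0,"grip": 0.3},{"dx": 0,"dy": -130,"dz": -110,"rx": 0,"ry": 0,"rz": 0,"grip": 0.3},{"dx": 0,"dy": -130,"dz": -110,"rx": 0,"ry": 0,"rz": 0,"grip": 0.3},{"dx": 0,"dy": -130,"dz": -110,"rx": 0,"ry": 0,"rz": 0,"grip": 0.3}]}}

```text
time: 16.98
eef_pos: [465.1, -295.6, 296.5]
eef_rot: [-0.217, 0.782, 0.563, -0.156]
force: [-0.6, 0.2, -0.2]
opening: 0.699
grip_force: 0.0
```

Run:
```python
from h import *
st();im=capture("scene");cv2.imwrite("pics/s3.png",im)
```

```text
16.98 [ 465.1 -295.6  296.5] [-0.6  0.2 -0.2] [-0.59  0.62  1.05 -0.15  1.99 -0.29] 0.699 0.0
```

View pics/s3.png

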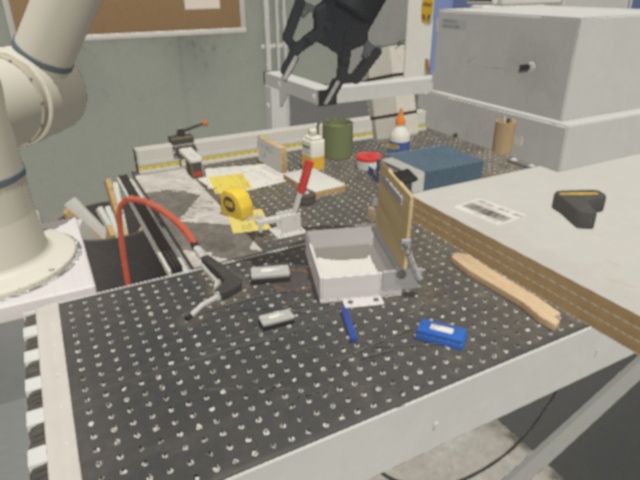

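The flap stands upright at (395,215), the box lies lid up at (270,273), and the bystanders haven't moved. I'll wait 1 s more so the flap reaches its stop, then hand in.

Call:
{"op": "servo_tool", "data": {"commands": [{"dx": 0,"dy": 0,"dz": 0,"rx": 0,"ry": 0,"rz": 0,"grip": 0.3},{"dx": 0,"dy": 0,"dz": 0,"rx": 0,"ry": 0,"rz": 0,"grip": 0.3},{"dx": 0,"dy": 0,"dz": 0,"rx": 0,"ry": 0,"rz": 0,"grip": 0.3},{"dx": 0,"dy": 0,"dz": 0,"rx": 0,"ry": 0,"rz": 0,"grip": 0.3},{"dx": 0,"dy": 0,"dz": 0,"rx": 0,"ry": 0,"rz": 0,"grip": 0.3},{"dx": 0,"dy": 0,"dz": 0,"rx": 0,"ry": 0,"rz": 0,"grip": 0.3},{"dx": 0,"dy": 0,"dz": 0,"rx": 0,"ry": 0,"rz": 0,"grip": 0.3},{"dx": 0,"dy": 0,"dz": 0,"rx": 0,"ry": 0,"rz": 0,"grip": 0.3}]}}

```text
time: 18.02
eef_pos: [465.1, -295.6, 296.5]
eef_rot: [-0.217, 0.782, 0.563, -0.156]
force: [0.9, 0.5, -0.6]
opening: 0.697
grip_force: 0.0
```

Run:
```python
from h import *
a=cv2.imread("pics/s3.png");b=capture("scene")
print("changed px",int((cv2.absdiff(a,b).max(2)[130:330,300:440]>40).sum()))
print(hand_in())
```

```text
changed px 0
the job is handed in; nothing more can be done
None
```

The job is handed in at about 18 s: the pin box is lid up on bare tabletop in front of the stand, the flap is released and standing upright with no further movement over the last second, and the tape measure, wheel and crayon were not touched.

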